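Find and press the concealed catch of a cutlery caddy

ROBOT

A 7-joint arm with a two-finger parallel gripper is mounted at the origin on a cart in front of the work surface, level with it; the furniture and walls round the work are solid. World frame = base frame: x ahead of the robot, y to its left, z up, the work surface at z = 0. Lengths are in m, angles in degrees, forces in N, time in s.
With the tool pointing down it reaches from about 0.4 to 0.85 m from the base axis. Payload 4.5 kg.
Tool frame: the origin (TCP) lies at the very end of the fingers, on their centre line; the grasp point (between the pads) lies pinch_z behind it (pinch_z is the distance from the TCP to the grasp point, in m); x points along the fingers, z is the direction in which the jaws open and shut, and the axes are right-handed (so a half turn about x gives the same grasp; the last joint's range is limited). The gripper opens to 85 mm and grips with 20 to 120 N. Pads are 22 mm wide; open, the fingers measure 114 mm over their backs; the gripper's body (76 mm by 85 mm) begins 54 mm behind the grasp point. The pads swing forward as they close: fully open they stand 13 mm farther back than shut.
Start: joints at [68.629, 39.483, -11.15, 89.685, 9.013, 51.709, -12.324], TCP at [0.247, -0.574, 0.231] pointing down, gripper open.
Joint ranges: [-172.22, 172.22], [-26.19, 119.32], [-84.43, 86.54], [7.71, 146.69], [-57.33, 237.33], [2.42, 119.75], [-152.13, 152.13]. Speed limits (degrees/s): [147.25, 147.25, 180, 180, 180, 180, 180].

INTERFACE

Orientations are given as [roll, pitch, yaw] about the fixed x, y, z axes, in that order (R = Rz(yaw) Ry(pitch) Rx(roll)).
In Python, from rig import get_state, camera, finish_job, pinch_z gives the robot as it stands.
- The arm moves only by the tool arm_command, never from a script. Its argument "deltas" is a list of rows, each an object with "offset": the shift along the tool's x, y, z in units of 25 mm (1.0 is 25 mm), a list of three; "delta_rot": the turn, a rotation vector about the tool's x, y, z in units of 8 degrees (1.0 is 8 degrees), a list of three; "jaw": the opening, from 0 (shut) to 1 (fully open). A call has 1 to 12 rows; each row shifts and turns the commanded pose from where the row before left it, along the tool's axes as they then stand; what a row does not reach is not made up. A row lasts 1/10 s, in which the tool goes at most 50 mm and 8.59 degrees, less where a joint would pass 70% of its speed; a pose out of reach is approached as far as the arm can. A call is refused whole if a number of a shift passes 1 or a number of a turn 1, either way. A call with a gripper value outside its range is refused whole. The fingers move at their own pace and stop on an object; "squeeze" is the grip in N (left out, the last holds). Time passes only in rows, so rows that do not move let the fingers close. It gives the time, the measured TCP pose, the force and the opening at its end, in the units of the state.
- get_state(): the state, without advancing time (a new reading comes with each control period).
- camera(name): name is "scene" or "side" or "wrist"; returns a dict with "img" (420x560x3 uint8, red, green, blue), "camera_matrix" (3x3 intrinsics, pixels), "rvec" (rotation vector, rad) and "tvec" (3), from world to camera coordinates, as OpenCV has them. Camera axes: x right, y down, z forward; pixel columns grow to the right and rows downward; lengths in m; the calibration is good to about 2 mm. A picture is of the moment at which its call begins. There is no depth.
- finish_job(): hands the job in, once; it reports no verdict.
The state is a dict: "time_s": time; "joint_pos": joint angles; "joint_vel": joint speeds; "joint_torque": joint torques, N m; "position": TCP position; "tcp_rot": TCP orientation; "ft_force": force on the tool from outside, world axes, zero at the start; "wrist_torque": the same for the moment, N m; "finger_gap": finger opening in m.
Only numpy, scipy, OpenCV 4.12 (cv2) and the standard library are available. Lean on these libraries where they do the work, as an engineer would, in place of code of your own. Each camera call takes 0.05 s, during which the arm holds its last target. There are 200 camera calls.

TASK

The low white cutlery caddy has no handle: its catch is concealed somewhere along the plain white panel beside the wooden flap, as a flush, shallow recessed button of the same white. Feel gently along the panel with the fingertips until you find it, then press it fully home so that it stays in and the flap rises by itself, and take the hand away. Do not grasp or lift anything, do not push or pry at the flap, and leave the salt shaker, cup and tomato where they stand.

Things in the scene. Friction and masses are not known exactly. Their poses are not given: they have to be found in the camera images.
- caddy: Low white cutlery caddy, 180 mm (x) by 260 mm (y), 60 mm high, fixed to the worktop, turned up to 0.2 rad either way. Origin: centre of its underside; x points away from the robot, z up. On its top, 60 mm up, lie a plain white panel on the robot's side (own x -90 to -24 mm) and behind it a wooden flap (own x -23 to +88 mm).
- panel_mid (a point): Centre of the white panel's top face, 66 mm (x) by 260 mm (y), axes as the caddy's. The hidden button is centred at x = 0 and y = -100, -50, 0, +50 or +100 mm here, which one differs each time. There a square opening 46 mm wide has the white button face sunk 2.5 mm below the panel; elsewhere the panel is flat and rigid. The fingers must fit inside the opening to press.
- catch (a joint): Travel of the concealed button, straight down: 0 = at rest (2.5 mm below the panel), 0.006 m = fully home (8.5 mm below the panel), where it stays when let go. No return spring; it holds still under a light touch and gives way at roughly 5 N.
- flap (a joint): Angle of the wooden flap (111 x 258 x 6 mm), hinged along its edge farthest from the panel: 0 = shut and flush, about 0.45 rad = raised. A linkage raises it in proportion as the button goes in; its free edge, 33 mm from the panel's middle line, then rises about 48 mm and swings away from the panel.
- salt_shaker: Salt shaker of glass with a grey metal top, 44 mm across, 90 mm high, standing loose on the worktop; origin at the centre of its underside.
- blue_cup: Small light blue cup with a handle, 63 x 87 mm, 51 mm high, standing loose; origin at the centre of its underside.
- tomato: Red tomato, 74 mm across, 69 mm high, loose; origin at the centre of its underside.

How it is judged (in metres and radians):
On the way:
1. the concealed button is pushed home by the fingers (value of joint catch above 0.005 m and contact force between the fingers and anything else above 1 N), for 0.1 s.
At the end, for the whole second after the job is handed in: The button stays in (more than 5 mm of its 6 mm), the flap stands raised (over 0.36 rad) and still, and the salt shaker, cup and tomato are within 15 mm of where they stood (value of joint catch above 0.005 m and value of joint flap above 0.36 rad and velocity of joint flap below 0.05 rad/s and distance of each of salt_shaker, blue_cup, tomato from where it was at the start of the episode below 0.015 m); the robot touches nothing.
It fails at once if the fingers press on something harder than 45 N (contact force between the fingers and anything else above 45 N).
It fails at once if the robot pushes or pries the flap or the caddy's case under it (over 6 N) (contact force between any of the fingers, the arm and caddy above 6 N).
It fails at once if the salt shaker, cup or tomato is moved by more than 15 mm or lifted (distance of any of salt_shaker, blue_cup, tomato from where it was at the start of the episode above 0.015 m).
It also fails if it takes over 54 s, if anything falls off the work surface, if the arm or the gripper's body presses on something with over 40 N, if the wrist force passes 120 N, or if a joint passes its speed limit or range.

## Working session

There is one attempt and no reset: what is moved stays moved. The work goes in short steps, Python scripts to look and compute and a tool call to move; the robot and the scene stay as the last step left them, time stands still between calls to the robot, and variables do not carry over. Pictures are saved under pics/ and viewed, about 8 in all and at most 12, crops included, and the job is handed in when it is done.

Besides the shell and the picture viewer there is one more tool, called after ">>>" in YAML: its name, and indented under it one key for each argument. arm_command: Moves the arm, as the interface text tells. Its arguments: {"type":"object","properties":{"deltas":{"type":"array"},"squeeze":{"type":"number"}},"required":["deltas"]}

```bash
mkdir -p pics; ls; python3 - <<'E'
from rig import *
import cv2,numpy as np
s=get_state();print(s,pinch_z)
ims=[]
for n in["scene","side"]:
    c=camera(n);cv2.imwrite(f"pics/{n}0.png",c["img"][:,:,::-1]);np.savez(f"{n}0.npz",**c);ims.append(c["img"][:,:,::-1])
    print(c["camera_matrix"],c["rvec"],c["tvec"])
E
```

```text
pics
{'time_s': 0.0, 'joint_pos': array([ 68.62861833,  39.53322072, -11.14366235,  89.74446094,
         9.0119021 ,  51.71039749, -12.32482568]), 'joint_vel': array([-0.04330715, -0.09240416,  0.03824105,  0.01482212,  0.07332032,
       -0.03263819, -0.04712162]), 'joint_torque': array([-6.16974171e-05, -5.39610207e+01, -1.26696412e+00, -1.58544159e+01,
        8.89155956e-03,  9.52895265e-03,  6.78041005e-06]), 'position': array([ 0.24698324, -0.57342092,  0.23048504]), 'tcp_rot': array([-175.67135023,   89.89365037,  117.63955654]), 'ft_force': array([ 0.32950307, -0.83486717, -0.18162846]), 'wrist_torque': array([-0.01635393,  0.00548667, -0.01143951]), 'finger_gap': 0.08496015193763884} 0.0187
[[472.29152575   0.         287.69405914]
 [  0.         472.29152575 206.7144476 ]
 [  0.           0.           1.        ]] [ 1.16675544 -2.31764154  0.97928568] [0.35721087 0.33128397 1.12943642]
[[464.24802311   0.         272.59132301]
 [  0.         464.24802311 207.12535404]
 [  0.           0.           1.        ]] [ 2.32605654  0.37633085 -0.15980913] [-0.50537855 -0.04646272  1.37947661]
```

View pics/scene0.png

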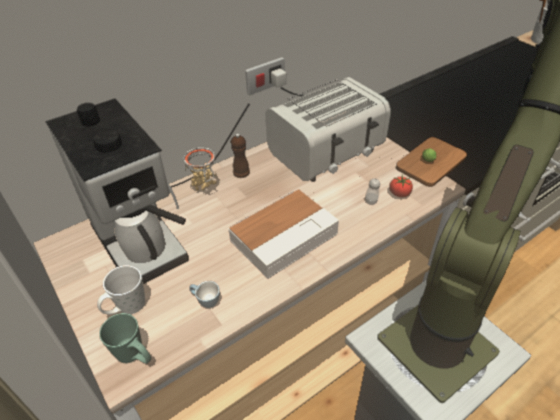

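View pics/side0.png

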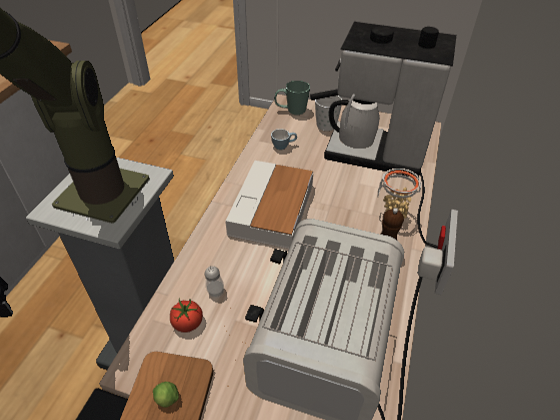

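The scene view shows the caddy at about (285,232), with a faint square edge near (312,222), towards the panel's right (-y) end. The side view has the caddy at about (270,200), with an edge near (243,203). I'll enlarge both.

```bash
python3 - <<'E'
import cv2,numpy as np
a=cv2.imread("pics/scene0.png")[185:275,220:350];b=cv2.imread("pics/side0.png")[155:250,220:320]
f=lambda x,k:cv2.resize(x,None,fx=k,fy=k,interpolation=cv2.INTER_CUBIC)
a=f(a,4);b=f(b,2.7)
h=max(len(a),len(b));p=lambda x:cv2.copyMakeBorder(x,0,h-len(x),0,0,0)
c=np.hstack([p(a),p(b)]);cv2.imwrite("pics/crop.png",c[:, :800]);print(c.shape)
E
```

```text
(360, 790, 3)
```

View pics/crop.png

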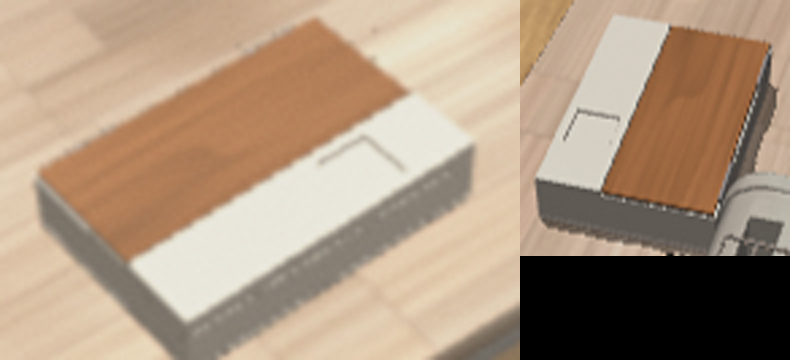

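```bash
cat > h.py <<'E'
import cv2,numpy as np
def ray(c,uv,z):
    R,_=cv2.Rodrigues(c["rvec"]);t=np.ravel(c["tvec"])
    d=R.T@np.linalg.inv(c["camera_matrix"])@[uv[0],uv[1],1];o=-R.T@t
    return (o+d*(z-o[2])/d[2])[:2]
E
python3 - <<'E'
from h import *
S=np.load("scene0.npz");D=np.load("side0.npz")
# order: front+y, flap+y, flap-y, front-y, button corners
a=[(190,322),(133,262),(410,93),(473,148),(318,163),(362,138),(405,170)]
b=[(613,16),(668,27),(604,188),(537,179),(564,140),(577,110),(619,119)]
for n,P in(("scene",[ray(S,(220+u/4,185+v/4),.06) for u,v in a]),("side",[ray(D,(220+(u-520)/2.7,155+v/2.7),.06) for u,v in b])):
    P=np.array(P);m=P[:4].mean(0);y=(P[0]-P[3]+P[1]-P[2])
    yaw=np.arctan2(-y[0],y[1]);c,s=np.cos(yaw),np.sin(yaw);L=(P-m)@np.array([[c,-s],[s,c]])
    print(n,m.round(4),"yaw",np.degrees(yaw).round(2));print(L.round(3).tolist())
    for k in(-.1,-.05):print(k,(m+k*np.array([-s,c])).round(4))
E
```

```text
scene [0.442  0.0868] yaw 2.79
[[-0.033, 0.127], [0.033, 0.125], [0.035, -0.128], [-0.035, -0.125], [0.024, -0.03], [0.023, -0.07], [-0.021, -0.073]]
-0.1 [ 0.4468 -0.013 ]
-0.05 [0.4444 0.0369]
side [0.4466 0.0818] yaw 3.72
[[-0.032, 0.128], [0.032, 0.125], [0.033, -0.124], [-0.033, -0.129], [-0.024, -0.071], [-0.025, -0.027], [0.02, -0.029]]
-0.1 [ 0.4531 -0.018 ]
-0.05 [0.4499 0.0319]
```

Both views put the button at own y = -50 mm, around (0.447, 0.034), with yaw about 3°. The two agree to within 5 mm. Next I'll work out the move in tool axes.

```bash
cat >> h.py <<'E'
from scipy.spatial.transform import Rotation as Ro
def plan(s,tgt,yaw):
    R=Ro.from_euler("xyz",s["tcp_rot"],degrees=True)
    print("R\n",R.as_matrix().round(3))
    y=np.radians(yaw);c,sn=np.cos(y),np.sin(y)
    for sg in(1,-1):
        z=sg*np.array([-sn,c,0]);x=np.array([0,0,-1.]);T=Ro.from_matrix(np.c_[x,np.cross(z,x),z])
        rv=(R.inv()*T).as_rotvec(degrees=True)
        print("rot units",(rv/8).round(2),"offs after rot",(T.inv().apply(tgt-s["position"])/.025).round(2))
    print("offs now",(R.inv().apply(tgt-s["position"])/.025).round(2))
E
python3 - <<'E'
from h import *
from rig import *
plan(get_state(),np.array([.447,.034,.14]),3.2)
E
```

```text
R
 [[-0.001  0.918  0.396]
 [ 0.001  0.396 -0.918]
 [-1.    -0.    -0.002]]
rot units [-19.99  -0.    -0.02] offs after rot [ 3.62 -9.34 23.82]
rot units [ 2.51 -0.01  0.  ] offs after rot [  3.62   9.34 -23.82]
offs now [  3.65  16.96 -19.14]
```

>>> arm_command:
  deltas:
    - {"offset":[0,0.4,-0.5],"delta_rot":[0,0,0],"jaw":0}
    - {"offset":[0,0.8,-0.9],"delta_rot":[0,0,0],"jaw":0}
    - {"offset":[0,0.85,-0.95],"delta_rot":[0,0,0],"jaw":0}
    - {"offset":[0,0.85,-0.95],"delta_rot":[0,0,0],"jaw":0}
    - {"offset":[0,0.85,-0.95],"delta_rot":[0,0,0],"jaw":0}
    - {"offset":[0,0.85,-0.95],"delta_rot":[0,0,0],"jaw":0}
    - {"offset":[0,0.85,-0.95],"delta_rot":[0,0,0],"jaw":0}
    - {"offset":[0,0.85,-0.95],"delta_rot":[0,0,0],"jaw":0}
    - {"offset":[0,0.85,-0.95],"delta_rot":[0,0,0],"jaw":0}
    - {"offset":[0,0.85,-0.95],"delta_rot":[0,0,0],"jaw":0}
    - {"offset":[0,0.85,-0.95],"delta_rot":[0,0,0],"jaw":0}
    - {"offset":[0,0.85,-0.95],"delta_rot":[0,0,0],"jaw":0}

```text
time_s: 1.3
position: [0.3623, -0.2265, 0.2312]
tcp_rot: [-143.3, 90.0, 150.0]
ft_force: [0.7, -0.3, 0.8]
finger_gap: -0.0001
```

>>> arm_command:
  deltas:
    - {"offset":[0,0.85,-0.95],"delta_rot":[0,0,0],"jaw":0}
    - {"offset":[0,0.85,-0.95],"delta_rot":[0,0,0],"jaw":0}
    - {"offset":[0,0.85,-0.95],"delta_rot":[0,0,0],"jaw":0}
    - {"offset":[0,0.85,-0.95],"delta_rot":[0,0,0],"jaw":0}
    - {"offset":[0,0.85,-0.95],"delta_rot":[0,0,0],"jaw":0}
    - {"offset":[0,0.85,-0.95],"delta_rot":[0,0,0],"jaw":0}
    - {"offset":[0,0.6,-0.7],"delta_rot":[0,0,0],"jaw":0}
    - {"offset":[0,0,0],"delta_rot":[0.85,0,0],"jaw":0}
    - {"offset":[0,0,0],"delta_rot":[0.85,0,0],"jaw":0}
    - {"offset":[0,0,0],"delta_rot":[0.8,0,0],"jaw":0}
    - {"offset":[0,0,0],"delta_rot":[0,0,0],"jaw":0}
    - {"offset":[0,0,0],"delta_rot":[0,0,0],"jaw":0}

```text
time_s: 2.5
position: [0.4296, -0.0244, 0.2312]
tcp_rot: [-63.5, 90.0, -150.1]
ft_force: [-0.1, 0.2, 1.3]
finger_gap: -0.0004
```

```bash
python3 - <<'E'
from h import *
from rig import *
s=get_state();print(s["time_s"],s["position"],s["ft_force"],s["finger_gap"])
plan(s,np.array([.447,.034,.09]),3.2)
c=camera("wrist");cv2.imwrite("pics/w1.png",c["img"][:,:,::-1]);np.savez("w1.npz",**c)
E
```

```text
2.5 [ 0.42963267 -0.02440111  0.23117918] [-0.09134861  0.2157863   1.27332276] -0.0004066972917803066
R
 [[-0.     0.998  0.061]
 [-0.     0.061 -0.998]
 [-1.    -0.     0.   ]]
rot units [-22.47  -0.     0.  ] offs after rot [ 5.65 -0.82  2.29]
rot units [0.03 0.   0.  ] offs after rot [ 5.65  0.82 -2.29]
offs now [ 5.65  0.84 -2.29]
```

View pics/w1.png

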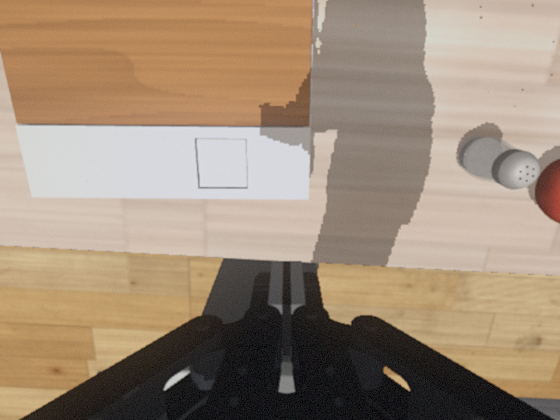

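The wrist view shows the button square clearly, with corners at (196,138), (247,139), (248,189) and (199,188). The panel corners are at (16,125), (310,127), (309,199) and (32,199).

```bash
python3 - <<'E'
from h import *
from rig import *
c=np.load("w1.npz")
P=np.array([ray(c,p,.06) for p in[(196,138),(247,139),(248,189),(199,188),(16,125),(310,127),(309,199),(32,199)]])
print(P.round(4),P[:4].mean(0),P[4:].mean(0))
for i,j in((0,1),(3,2),(4,5),(7,6)):
    d=P[i]-P[j];print(np.degrees(np.arctan2(-d[0],d[1])),np.hypot(*d))
s=get_state();plan(s,np.r_[P[:4].mean(0),.08],3.2)
E
```

```text
[[ 0.4677  0.0573]
 [ 0.4695  0.012 ]
 [ 0.4235  0.0099]
 [ 0.4218  0.0555]
 [ 0.4695  0.215 ]
 [ 0.4833 -0.0432]
 [ 0.4172 -0.0476]
 [ 0.4017  0.2125]] [0.44562512 0.03367294] [0.44292295 0.08417654]
2.3227433902888452 0.0453405425875996
2.2202543655617677 0.04560068913664505
3.052693452222435 0.2585135035042071
3.42900373395076 0.2605666316453433
R
 [[-0.     0.998  0.06 ]
 [-0.     0.06  -0.998]
 [-1.    -0.     0.   ]]
rot units [-22.47  -0.     0.  ] offs after rot [ 6.05 -0.77  2.28]
rot units [0.03 0.   0.  ] offs after rot [ 6.05  0.77 -2.28]
offs now [ 6.05  0.78 -2.28]
```

The button centre is (0.4456, 0.0337), a 46 mm square, which matches the earlier estimate. Moving above it.

>>> arm_command:
  deltas:
    - {"offset":[0,0.26,-0.76],"delta_rot":[0,0,0],"jaw":0}
    - {"offset":[0,0.26,-0.76],"delta_rot":[0,0,0],"jaw":0}
    - {"offset":[0,0.26,-0.76],"delta_rot":[0,0,0],"jaw":0}
    - {"offset":[0.8,0,0],"delta_rot":[0,0,0],"jaw":0}
    - {"offset":[1,0,0],"delta_rot":[0,0,0],"jaw":0}
    - {"offset":[1,0,0],"delta_rot":[0,0,0],"jaw":0}
    - {"offset":[1,0,0],"delta_rot":[0,0,0],"jaw":0}
    - {"offset":[1,0,0],"delta_rot":[0,0,0],"jaw":0}
    - {"offset":[0.6,0,0],"delta_rot":[0,0,0],"jaw":0}
    - {"offset":[0,0,0],"delta_rot":[0,0,0],"jaw":0}
    - {"offset":[0,0,0],"delta_rot":[0,0,0],"jaw":0}

```text
time_s: 3.65
position: [0.446, 0.0335, 0.0964]
tcp_rot: [-123.4, 90.0, 150.0]
ft_force: [0.1, 0.3, 0.7]
finger_gap: 0.0001
```

```bash
python3 - <<'E'
from h import *
from rig import *
s=get_state();print(s["time_s"],s["position"],s["ft_force"],s["finger_gap"])
plan(s,np.array([.4456,.0337,.06]),3.2)
c=camera("wrist")["img"];d=camera("side")["img"][140:260,190:340];d=cv2.resize(d,(300,240),interpolation=cv2.INTER_CUBIC)
c=c[0:420,120:560];o=np.zeros((420,740,3),np.uint8);o[:,:440]=c;o[:240,440:]=d
cv2.imwrite("pics/w2.png",o[:,:,::-1])
E
```

```text
3.65 [0.44599782 0.03351658 0.0964007 ] [0.07853115 0.34676318 0.65452408] 0.00014285690672003915
R
 [[-0.     0.998  0.058]
 [ 0.     0.058 -0.998]
 [-1.    -0.    -0.   ]]
rot units [-22.48  -0.    -0.  ] offs after rot [1.46 0.02 0.01]
rot units [ 0.02 -0.    0.  ] offs after rot [ 1.46 -0.02 -0.01]
offs now [ 1.46 -0.02 -0.01]
```

View pics/w2.png

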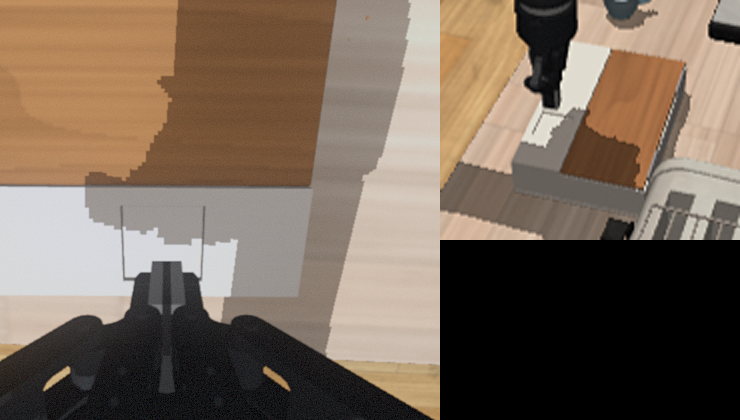

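The fingers are centred across the opening, which spans x 123 to 204 in the crop with the fingers at 168. I'll descend gently.

>>> arm_command:
  deltas:
    - {"offset":[0.4,0,0],"delta_rot":[0,0,0],"jaw":0}
    - {"offset":[0.4,0,0],"delta_rot":[0,0,0],"jaw":0}
    - {"offset":[0.3,0,0],"delta_rot":[0,0,0],"jaw":0}
    - {"offset":[0.15,0,0],"delta_rot":[0,0,0],"jaw":0}
    - {"offset":[0.08,0,0],"delta_rot":[0,0,0],"jaw":0}
    - {"offset":[0.05,0,0],"delta_rot":[0,0,0],"jaw":0}
    - {"offset":[0,0,0],"delta_rot":[0,0,0],"jaw":0}
    - {"offset":[0,0,0],"delta_rot":[0,0,0],"jaw":0}

```text
time_s: 4.55
position: [0.4461, 0.0336, 0.0619]
tcp_rot: [84.3, 90.0, -2.4]
ft_force: [-0.3, -0.0, 0.9]
finger_gap: 0.0001
```

>>> arm_command:
  deltas:
    - {"offset":[0.04,0,0],"delta_rot":[0,0,0],"jaw":0}
    - {"offset":[0.04,0,0],"delta_rot":[0,0,0],"jaw":0}
    - {"offset":[0,0,0],"delta_rot":[0,0,0],"jaw":0}
    - {"offset":[0,0,0],"delta_rot":[0,0,0],"jaw":0}

```text
time_s: 4.95
position: [0.446, 0.0336, 0.0598]
tcp_rot: [27.9, 90.0, -58.7]
ft_force: [0.7, 0.5, -0.6]
finger_gap: 0.0
```

>>> arm_command:
  deltas:
    - {"offset":[0.04,0,0],"delta_rot":[0,0,0],"jaw":0}
    - {"offset":[0.04,0,0],"delta_rot":[0,0,0],"jaw":0}
    - {"offset":[0.04,0,0],"delta_rot":[0,0,0],"jaw":0}
    - {"offset":[0,0,0],"delta_rot":[0,0,0],"jaw":0}
    - {"offset":[0,0,0],"delta_rot":[0,0,0],"jaw":0}

```text
time_s: 5.45
position: [0.446, 0.0336, 0.0568]
tcp_rot: [72.5, 90.0, -14.2]
ft_force: [0.5, 0.1, 0.8]
finger_gap: -0.0001
```

>>> arm_command:
  deltas:
    - {"offset":[0.04,0,0],"delta_rot":[0,0,0],"jaw":0}
    - {"offset":[0.04,0,0],"delta_rot":[0,0,0],"jaw":0}
    - {"offset":[0,0,0],"delta_rot":[0,0,0],"jaw":0}
    - {"offset":[0,0,0],"delta_rot":[0,0,0],"jaw":0}

```text
time_s: 5.85
position: [0.446, 0.0336, 0.0547]
tcp_rot: [31.3, 90.0, -55.4]
ft_force: [-0.5, 1.3, 3.2]
finger_gap: 0.0001
```

>>> arm_command:
  deltas:
    - {"offset":[0.04,0,0],"delta_rot":[0,0,0],"jaw":0}
    - {"offset":[0.04,0,0],"delta_rot":[0,0,0],"jaw":0}
    - {"offset":[0,0,0],"delta_rot":[0,0,0],"jaw":0}

```text
time_s: 6.15
position: [0.446, 0.0335, 0.0527]
tcp_rot: [41.8, 90.0, -44.9]
ft_force: [0.3, -0.0, 2.5]
finger_gap: -0.0003
```

>>> arm_command:
  deltas:
    - {"offset":[0.04,0,0],"delta_rot":[0,0,0],"jaw":0}
    - {"offset":[0.04,0,0],"delta_rot":[0,0,0],"jaw":0}
    - {"offset":[0,0,0],"delta_rot":[0,0,0],"jaw":0}

```text
time_s: 6.45
position: [0.446, 0.0336, 0.0514]
tcp_rot: [85.4, 90.0, -1.3]
ft_force: [-0.9, 1.5, 13.9]
finger_gap: -0.0004
```

The force has jumped to 14 N at z = 0.0514, so the button is at its stop. I'll hold briefly, then look before retreating.

>>> arm_command:
  deltas:
    - {"offset":[0.02,0,0],"delta_rot":[0,0,0],"jaw":0}
    - {"offset":[0,0,0],"delta_rot":[0,0,0],"jaw":0}
    - {"offset":[0,0,0],"delta_rot":[0,0,0],"jaw":0}

```text
time_s: 6.75
position: [0.4459, 0.0335, 0.0514]
tcp_rot: [87.8, 89.9, 1.1]
ft_force: [-2.4, -0.0, 20.1]
finger_gap: 0.0
```

```bash
python3 - <<'E'
from h import *
from rig import *
s=get_state();print(s["time_s"],s["position"],s["ft_force"])
c=camera("wrist")["img"];d=camera("side")["img"][120:260,170:340];d=cv2.resize(d,(340,280),interpolation=cv2.INTER_CUBIC)
o=np.zeros((420,780,3),np.uint8);o[:,:440]=c[:,120:];o[:280,440:]=d
cv2.imwrite("pics/w3.png",o[:,:,::-1])
E
```

```text
6.75 [0.44594962 0.03354961 0.05137508] [-2.40440794 -0.04519466 20.063253  ]
```

View pics/w3.png

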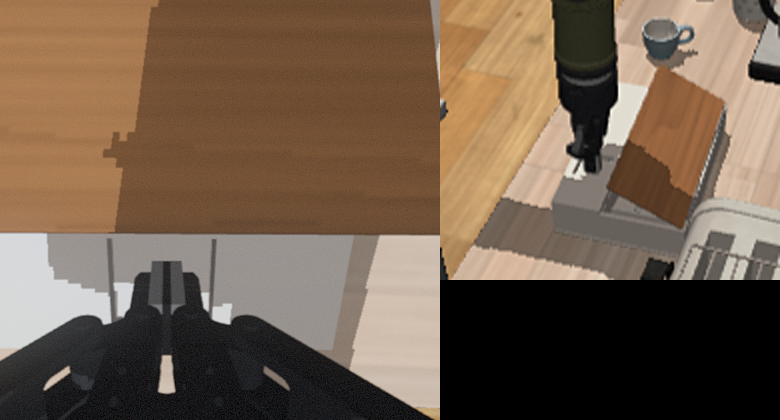

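The flap is raised and its edge (row 235) is clear of the gripper. I'll retreat upward, leaning slightly back towards the robot once the fingers are out of the opening.

>>> arm_command:
  deltas:
    - {"offset":[-0.1,0,0],"delta_rot":[0,0,0],"jaw":0}
    - {"offset":[-0.3,0,0],"delta_rot":[0,0,0],"jaw":0}
    - {"offset":[-0.6,-0.1,0],"delta_rot":[0,0,0],"jaw":0}
    - {"offset":[-0.9,-0.1,0],"delta_rot":[0,0,0],"jaw":0}
    - {"offset":[-1,0,0],"delta_rot":[0,0,0],"jaw":0}
    - {"offset":[-1,0,0],"delta_rot":[0,0,0],"jaw":0}
    - {"offset":[-1,0,0],"delta_rot":[0,0,0],"jaw":0}
    - {"offset":[-1,0,0],"delta_rot":[0,0,0],"jaw":0}
    - {"offset":[-0.5,0,0],"delta_rot":[0,0,0],"jaw":0}
    - {"offset":[0,0,0],"delta_rot":[0,0,0],"jaw":0}
    - {"offset":[0,0,0],"delta_rot":[0,0,0],"jaw":0}
    - {"offset":[0,0,0],"delta_rot":[0,0,0],"jaw":0}

```text
time_s: 8.05
position: [0.4402, 0.0331, 0.2094]
tcp_rot: [-81.5, 89.9, -168.2]
ft_force: [-0.3, -0.2, -0.5]
finger_gap: -0.0001
```

```bash
python3 - <<'E'
from h import *
from rig import *
s=get_state();print(s["time_s"],s["position"],s["ft_force"])
d=camera("side")["img"];cv2.imwrite("pics/s4.png",d[:,:,::-1])
E
```

```text
8.05 [0.4402356  0.03314477 0.20944331] [-0.30685177 -0.16997491 -0.49498146]
```

View pics/s4.png

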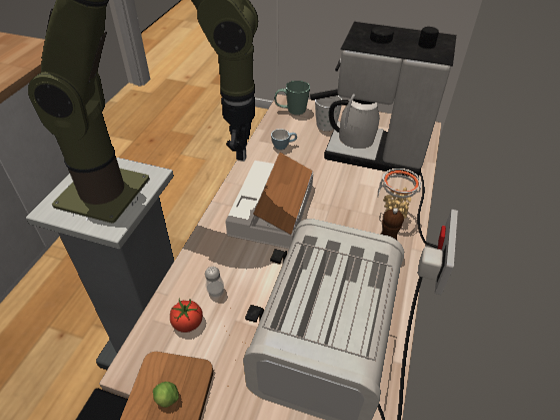

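The side view shows the flap still raised at (285,190), the hand clear, and the shaker (213,280), tomato (186,315) and cup (281,140) where they were.

```bash
python3 -c "
from rig import *
print(finish_job())"
```

```text
the job is handed in; nothing more can be done
None
```

The button is pressed fully home, the flap stands raised, and I handed the job in at about 8 s. No verdict was reported.

- **Finding it:** I located the button by camera rather than by feeling along the whole panel. It is at y = -50 mm on the panel, near (0.446, 0.034). The scene, side and wrist views agreed to within about 5 mm, and the wrist view measured the opening at 45–46 mm.
- **Pressing it:** With the fingers shut, I went down in small steps. The fingers passed below panel height without contact. The button gave way at about 3 N and stopped hard at z = 0.0514, its expected bottom. The highest force I read was 20 N.
- **Last checks:** After I lifted the hand to z = 0.21, the force readings were about zero and the flap still stood raised. The shaker, cup and tomato appeared unmoved in the side view. I judged the flap angle and those positions by eye and did not measure them.

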